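# Start a milky long coffee

## Task

Make a milky long coffee using only the closed fingertips: first press the key on the milk frother's base all the way down and let it up, then push the coffee machine's open lid fully shut, then press the larger of the machine's two keys (long cup) all the way down and let it up. Do not press the smaller key, do not press the larger key while the lid is open, and do not lift or shift the frother, its jug, the mug under the spout or anything else standing about.

Things in the scene. Friction and masses are not known exactly. Their poses are not given: they have to be found in the camera images.
- machine: Black capsule coffee machine, fixed, 310 x 130 mm (x -160 to 150), top face 205 mm up. Origin: on the table under its middle; +x from front (spout, mug) to rear, z up; left or right of the frother, turned up to 0.25 rad. On top: two keys near the front (x -105, y +30 and -30 mm, either way round), behind them the lid. Drip tray 22 mm high, reaching to x -185, the mug on it under the head.
- lid_hinge (a point): Middle of the lid's hinge line, at x = 75 mm, y = 0, z = 206 mm of the machine (on top, towards the rear); its axes are the machine's. The hinge line runs along the machine's y.
- lid (a joint): Angle of the grey lid, rad: 0 = shut flat, grows as its front edge rises (starts 0.3 to 0.6, stop 0.7). A plate 100 mm long from the hinge forwards, 96 wide, 12 thick; upper face 218 mm above the table when shut. Stiff hinge (0.12 N m): stays where left, no latch; a push straight down on its upper face about 50 mm ahead of the hinge shuts it with 2 to 4 N.
- large_key_top (a point): Centre of the top of the larger round metal key (long cup), 32 mm diameter, on the machine's top; 227 mm above the table when up, moves down with the key. It stands 10 mm out of a black collar 48 mm across.
- large_key (a joint): Travel of the larger key, m: 0 = up, 0.006 = fully down; spring, about 4 N fully down, comes up by itself.
- small_key_top (a point): Centre of the top of the smaller round metal key (short cup; not to be pressed), 18 mm diameter, same height, in a collar 34 mm across; its centre is 60 mm from the larger key's.
- small_key (a joint): Travel of the smaller key, m: 0 = up, 0.006 = fully down; same spring.
- frother: Loose black base of the milk frother, 190 mm long (x), 110 mm wide, 30 mm high, 0.5 to 1.1 kg. Origin: centre of its underside; +x points from its front ledge with the key to the jug; z up. Turned up to 0.3 rad.
- frother_key_top (a point): Centre of the top of the frother's only key, a round metal key 28 mm in diameter at x = -62 mm, y = 0 of the base; 40 mm above the table when up (10 mm above the base).
- frother_key (a joint): Travel of the frother's key, m: 0 = up, 0.006 = fully down; spring, about 4 N fully down, comes up by itself.
- jug: Loose closed steel milk jug, 76 mm diameter, 134 mm tall, standing on the frother base at its x = 50 mm (top 164 mm above the table). Origin: centre of its underside. To be left alone.
- mug: Loose white cup, 68 mm diameter, 78 mm tall, on the machine's drip tray under the spout. Origin: centre of its underside. To be left alone.
- sugar: Loose glass sugar jar, 60 mm diameter, 100 mm tall, between the appliances. Origin: centre of its underside. To be left alone.
- mill: Loose turned wooden pepper mill, 48 mm diameter, 115 mm tall, between the appliances. Origin: centre of its underside. To be left alone.
- spoon: Loose steel spoon, 150 mm long, lying along about x between the appliances. Origin: its underside, at mid length. To be left alone.
- cup_a: Loose green mug, 72 mm diameter, 70 mm tall, off to the right. Origin: centre of its underside. To be left alone.
- cup_b: Loose green mug, the same, farther back to the right. Origin: centre of its underside. To be left alone.
- butter_dish: Loose white butter dish with its cover, 180 x 100 mm, 82 mm tall, off to the left. Origin: centre of its underside. To be left alone.
Mind the look-alikes: they are no part of the job. What is shaped like the frother but blue is not meant.

How it is judged:
On the way, in this order (a step that is already met when the one before it is completed fails the run):
1. the frother's key is pressed down (value of joint frother_key above 0.0045 m and value of joint lid above 0.2 rad), for 0.1 s.
2. the machine's lid is pushed shut (value of joint lid below 0.04 rad), for 0.2 s.
3. the larger key is pressed down (value of joint large_key above 0.0045 m), for 0.1 s.
At the end, for the whole second after the job is handed in: The lid is shut (within 0.05 rad), all three keys are up again (within 1.5 mm), and the frother, jug, mug and the other loose things stand upright and at rest within 30 mm of where they began (value of joint lid below 0.05 rad and value of joint each of large_key, small_key, frother_key below 0.0015 m and distance of each of frother, jug, mug, sugar, mill, spoon, cup_a, cup_b, butter_dish from where it was at the start of the episode below 0.03 m and angle between each of frother, jug, mug, sugar, mill, cup_a, cup_b, butter_dish's own z axis and vertical below 0.2 rad and linear speed of each of frother, jug, mug below 0.02 m/s); the robot touches nothing.
It fails at once if the smaller key is pressed (more than 2.5 mm) (value of joint small_key above 0.0025 m).
It fails at once if the larger key is pressed (more than 3 mm) while the lid is open (more than 0.08 rad) (value of joint large_key above 0.003 m and value of joint lid above 0.08 rad).
It fails at once if the frother is lifted (12 mm), tipped (0.2 rad) or shoved (30 mm) (height (world z) of frother above 0.012 m or angle between frother's own z axis and vertical above 0.2 rad or distance of frother from where it was at the start of the episode above 0.03 m).
It fails at once if the jug, mug or another bystander is lifted, carried or pushed more than 30 mm, or knocked over (distance of any of jug, mug, sugar, mill, spoon, cup_a, cup_b, butter_dish from where it was at the start of the episode above 0.03 m or angle between any of jug, mug, sugar, mill, cup_a, cup_b, butter_dish's own z axis and vertical above 0.4 rad).
It fails at once if a loose thing is lifted off its place (more than 15 mm) (height (world z) of jug above 0.045 m or height (world z) of mug above 0.037 m or height (world z) of any of sugar, mill, cup_a, cup_b, butter_dish above 0.015 m).
It also fails if it takes over 56 s, if anything falls off the work surface, if the arm or the gripper's body presses on something with over 40 N, if the wrist force passes 120 N, or if a joint passes its speed limit or range.

## Robot

A 6-joint arm with a two-finger parallel gripper is mounted at the origin on the work surface. World frame = base frame: x ahead of the robot, y to its left, z up, the work surface at z = 0. Lengths are in m, angles in rad, forces in N, time in s.
With the tool pointing down it reaches from about 0.375 to 0.925 m from the base axis. Payload 5.7 kg.
Tool frame: the origin (TCP) lies at the very end of the fingers, on their centre line; the grasp point (between the pads) lies 19 mm behind it; z points along the fingers, y is the line along which they close (so a half turn about z gives the same grasp; the last joint's range is limited). The gripper opens to 85 mm and grips with 20 to 120 N. Pads are 22 mm wide; open, the fingers measure 114 mm over their backs; the gripper's body (76 mm by 85 mm) begins 54 mm behind the grasp point. The pads swing forward as they close: fully open they stand 13 mm farther back than shut.
Start: joints at [1.146, 0.359, 1.51, -0, 1.272, -0.115], TCP at [0.183, 0.571, 0.231] pointing down, gripper open.
Joint ranges: [-2.97, 2.97], [-1.01, 2.36], [0.21, 2.38], [-0.96, 4.11], [0.2, 2.71], [-2.98, 2.98]. Speed limits (rad/s): [2.39, 2.39, 3.14, 3.14, 3.14, 3.14].

## Interface

Orientations are given as a rotation vector (axis times angle).
In Python, from cell import env gives the robot as it stands.
- The arm moves only by the shell command python3 -m handwheel 'ROWS' [FORCE]. ROWS is JSON, a list of rows, each an object with "rot": the turn, a rotation vector about the tool's x, y, z in units of 0.5 rad (1.0 is 0.5 rad), a list of three; "xyz": the shift along the tool's x, y, z in units of 0.25 m (1.0 is 0.25 m), a list of three; "fingers": the gripper command: -1 is shut, 1 is fully open, values between are in proportion. A call has 1 to 12 rows; each row is the pose to reach, as a shift and turn from the pose commanded when the call began, along the tool's axes at that moment; what a row does not reach only later rows make up. A row lasts 1/10 s, in which the tool goes at most 50 mm and 8.59 degrees, less where a joint would pass 70% of its speed; a pose out of reach is approached as far as the arm can. A call with a number of a shift or a turn outside -1 to 1 is refused whole. A call with a gripper value outside its range is refused whole. The fingers move at their own pace and stop on an object; FORCE is the grip in N (left out, the last holds). Time passes only in rows, so rows that repeat a pose let the fingers close. It gives the time, the measured TCP pose, the force, the opening and the grip force at its end, in the units of the state.
- env.sense(): the state, without advancing time (a new reading comes with each control period).
- env.snapshot(name): name is "side" or "top"; returns a dict with "pixels" (420x560x3 uint8, blue, green, red), "depth" (420x560 float32, m along the optical axis (not along the pixel's ray), 0 where there is no reading), "fx", "fy", "cx", "cy" (pixels), "D" ([k1, k2, p1, p2, k3] as OpenCV has them; the pictures are not rectified), "xyz" and "attitude" of the camera in the world. Camera axes: x right, y down, z forward; pixel columns grow to the right and rows downward; lengths in m; the calibration is good to about 2 mm. A picture is of the moment at which its call begins.
- env.finish_job(): hands the job in; it is judged then, once.
The state is a dict: "clock": time; "joint_pos": joint angles; "qvel": joint speeds; "joint_efforts": joint torques, N m; "tcp_pos": TCP position; "tool_rot": TCP orientation; "contact_force": force on the tool from outside, world axes, zero at the start; "moment": the same for the moment, N m; "width": opening from 0.0 (shut) to 1.0 (fully open); "finger_force": force on a finger pad.
Only numpy, scipy, OpenCV 4.12 (cv2) and the standard library are available. Lean on these libraries where they do the work, as an engineer would, in place of code of your own. Each camera call takes 0.05 s, during which the arm holds its last target. There are 200 camera calls.

## Working session

There is one attempt and no reset: what is moved stays moved. The work goes in short steps, Python scripts to look and compute and a shell command to move; the robot and the scene stay as the last step left them, time stands still between calls to the robot, and variables do not carry over. Pictures are saved under pics/ and viewed, at most 10 in all, crops included, and the job is handed in when it is done.

```bash
mkdir -p pics; cat > h.py <<'E'
import numpy as np, cv2
from scipy.spatial.transform import Rotation as R
from cell import env
def snap(n):
    s=env.snapshot(n); np.savez('/tmp/%s.npz'%n,**s); return s
def Rm(a):
    a=np.array(a,float)
    return a if a.shape==(3,3) else (R.from_quat(a).as_matrix() if a.size==4 else R.from_rotvec(a).as_matrix())
def rays(s,uv):
    K=np.array([[s['fx'],0,s['cx']],[0,s['fy'],s['cy']],[0,0,1.]])
    p=cv2.undistortPoints(np.array(uv,float).reshape(-1,1,2),K,np.array(s['D'],float)).reshape(-1,2)
    return np.c_[p,np.ones(len(p))]@Rm(s['attitude']).T
def plane(s,uv,z):
    d=rays(s,uv);c=np.array(s['xyz'],float);return c+d*((z-c[2])/d[:,2])[:,None]
def depthpts(s,uv):
    uv=np.array(uv).astype(int);return np.array(s['xyz'],float)+rays(s,uv)*s['depth'][uv[:,1],uv[:,0]][:,None]
E
python3 - <<'E'
from h import *
for n in('top','side'):
    s=snap(n); cv2.imwrite('pics/%s0.png'%n,s['pixels']); print(n,s['xyz'],s['attitude'],s['fx'],s['D'])
st=env.sense(); print(st['tcp_pos'],st['tool_rot'],st['clock'],st['width'])
E
```

```text
top [0.41475525 0.03109449 1.09683802] [-2.16732245  2.17164174 -0.10653556] 379.01106588550755 [-0.01228467  0.          0.          0.          0.        ]
side [ 0.12950103 -1.02815674  1.22259708] [-2.29537837  0.41622601 -0.1943924 ] 490.94489743014464 [-0.06022064  0.          0.          0.          0.        ]
[0.18265527 0.57086589 0.2305533 ] [-4.84647667e-01 -3.10351217e+00  2.54804456e-03] 0.1 1.0014692690235578
```

View pics/top0.png

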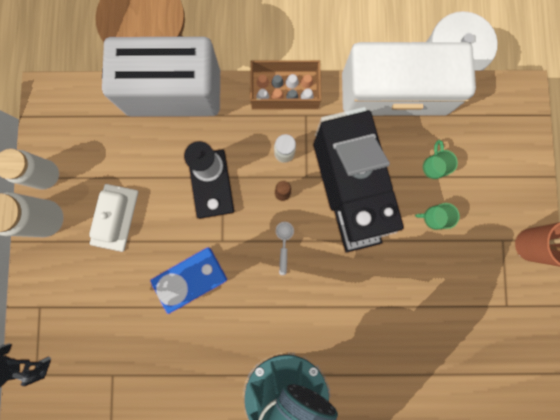

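View pics/side0.png

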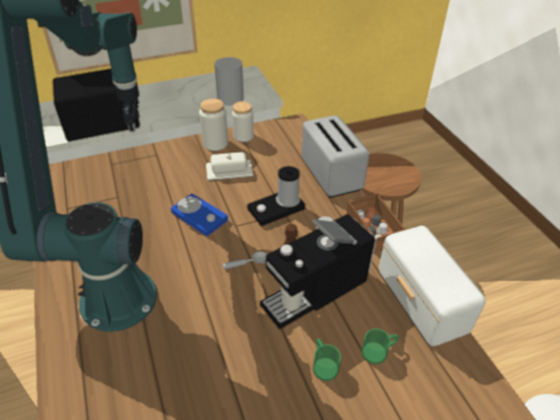

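Top view: the black frother is at about (212,185) with its key at (213,204). The blue look-alike at (190,280), with a key at (207,270), is not meant. The machine is at (357,175) with its larger key at (364,218) on the left, its smaller key at (388,212), and its lid raised at (362,154). Next I'll measure these and confirm them in one crop.

```bash
cat > m.py <<'E'
from h import *
def blobs(s,box,thr=150,amin=15):
    x0,y0,x1,y1=box; p=s['pixels'][y0:y1,x0:x1]
    m=((p.min(2)>thr)&(p.max(2).astype(int)-p.min(2)<50)).astype(np.uint8)
    n,l,st,c=cv2.connectedComponentsWithStats(m)
    return [(c[i]+[x0,y0],st[i,4],st[i,2:4]) for i in range(1,n) if st[i,4]>amin]
E
python3 - <<'E'
from m import *
T=snap('top');S=snap('side')
print('T');
for b,z in(((198,190,228,215),.04),((345,200,402,232),.227)):
    for c,a,w in blobs(T,b): print(c,a,w,plane(T,[c],z)[0].round(4),depthpts(T,[c]).round(3))
print('S')
for b,z in(((250,198,275,218),.04),((270,238,310,272),.227)):
    for c,a,w in blobs(S,b): print(c,a,w,plane(S,[c],z)[0].round(4),depthpts(S,[c]).round(3))
# lid plane
uv=[(u,v) for v in range(142,168,3) for u in range(345,382,4)]
P=depthpts(T,uv); P=P[P[:,2]>.2]
A=np.c_[P[:,:2],np.ones(len(P))]; co=np.linalg.lstsq(A,P[:,2],rcond=None)[0]; print('lid plane',co,np.abs(A@co-P[:,2]).max(), np.arctan(np.hypot(*co[:2])),P.min(0),P.max(0))
a=cv2.resize(T['pixels'][130:250,180:280],None,fx=3.8,fy=4);b=cv2.resize(T['pixels'][100:250,310:410],(400,480))
cv2.imwrite('pics/crop.png',np.hstack([cv2.resize(a,(400,480)),b]))
E
```

```text
T
[212.31707317 203.59756098] 82 [10 10] [0.5359 0.2058 0.04  ] [[0.538 0.207 0.04 ]]
[388.14 211.56] 50 [9 8] [ 0.4952 -0.2309  0.227 ] [[ 0.496 -0.229  0.231]]
[363.21333333 217.94      ] 150 [14 13] [ 0.4805 -0.173   0.227 ] [[ 0.483 -0.172  0.227]]
S
[260.82758621 207.10344828] 29 [7 5] [0.5385 0.2045 0.04  ] [[0.535 0.203 0.043]]
[285.81081081 248.81081081] 74 [11  9] [ 0.4823 -0.1755  0.227 ] [[ 0.481 -0.173  0.228]]
[298.63636364 262.31818182] 22 [6 5] [ 0.4967 -0.2335  0.227 ] [[ 0.493 -0.237  0.233]]
lid plane [-0.70135441 -0.08582951  0.67116775] 0.03035983947251153 0.6151328777604232 [ 0.59217336 -0.2257287   0.20347911] [ 0.66545355 -0.12730295  0.27286298]
```

View pics/crop.png

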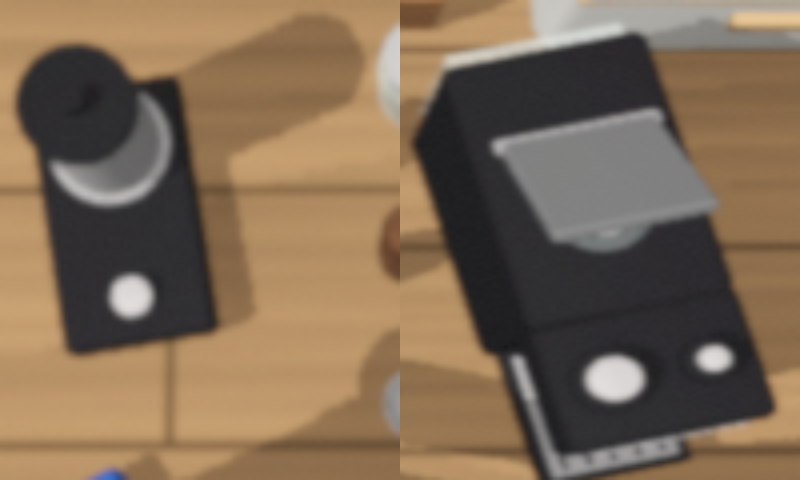

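Crop: the frother key is at (130,297) on the black base. The machine's larger key is at (615,378) and its smaller one at (714,358), with the raised grey lid behind them. The keys are confirmed. The two views agree: frother key (0.537,0.205), large key (0.481,-0.174), small key (0.496,-0.232). That gives a machine yaw of about 0.25 and a push point of about (0.610,-0.171) on the lid.

```bash
cat > go.py <<'E'
import sys
from h import *
s=env.sense(); M=Rm(s['tool_rot'])
print('tcp',np.round(s['tcp_pos'],4),'clk',s['clock'],'F',np.round(s['contact_force'],1),'w',round(s['width'],2))
for a in sys.argv[1:]:
    t=np.array(eval(a)); print(a,'units',(M.T@(t-s['tcp_pos'])/.25).round(3))
E
python3 go.py .36,.39,.231 .537,.205,.231
```

```text
tcp [0.1827 0.5711 0.2308] clk 0.2 F [ 0.  -0.6 -0.7] w 1.0
.36,.39,.231 units [-0.896 -0.474 -0.001]
.537,.205,.231 units [-1.796 -0.963 -0.   ]
```

```bash
python3 -m handwheel '[{"xyz":[-0.9,-0.48,0],"rot":[0,0,0],"fingers":-1},{"xyz":[-0.9,-0.48,0],"rot":[0,0,0],"fingers":-1},{"xyz":[-0.9,-0.48,0],"rot":[0,0,0],"fingers":-1},{"xyz":[-0.9,-0.48,0],"rot":[0,0,0],"fingers":-1},{"xyz":[-0.9,-0.48,0],"rot":[0,0,0],"fingers":-1},{"xyz":[-0.9,-0.48,0],"rot":[0,0,0],"fingers":-1},{"xyz":[-0.9,-0.48,0],"rot":[0,0,0],"fingers":-1}]' 30
python3 -m handwheel '[{"xyz":[-0.9,-0.48,0],"rot":[0,0,0],"fingers":-1},{"xyz":[-0.9,-0.48,0],"rot":[0,0,0],"fingers":-1},{"xyz":[-0.9,-0.48,0],"rot":[0,0,0],"fingers":-1},{"xyz":[-0.9,-0.48,0],"rot":[0,0,0],"fingers":-1},{"xyz":[-0.9,-0.48,0],"rot":[0,0,0],"fingers":-1},{"xyz":[-0.9,-0.48,0],"rot":[0,0,0],"fingers":-1},{"xyz":[-0.9,-0.48,0],"rot":[0,0,0],"fingers":-1},{"xyz":[-0.9,-0.48,0],"rot":[0,0,0],"fingers":-1}]'
python3 go.py .537,.205,.05 .537,.205,.034
```

```text
clock: 0.9
tcp_pos: [0.3615, 0.3876, 0.2312]
tool_rot: [-0.49, -3.103, 0.0]
contact_force: [-0.3, 0.3, -1.1]
width: -0.001
finger_force: 0.0
clock: 1.7
tcp_pos: [0.5369, 0.2074, 0.231]
tool_rot: [-0.482, -3.103, -0.0]
contact_force: [-0.3, -0.4, -0.3]
width: -0.002
finger_force: 0.0
tcp [0.5369 0.2074 0.231 ] clk 1.7 F [-0.3 -0.4 -0.3] w -0.0
.537,.205,.05 units [-0.005 -0.009  0.724]
.537,.205,.034 units [-0.005 -0.009  0.788]
```

```bash
python3 -m handwheel '[{"xyz":[-0.005,-0.009,0.2],"rot":[0,0,0],"fingers":-1},{"xyz":[-0.005,-0.009,0.4],"rot":[0,0,0],"fingers":-1},{"xyz":[-0.005,-0.009,0.6],"rot":[0,0,0],"fingers":-1},{"xyz":[-0.005,-0.009,0.72],"rot":[0,0,0],"fingers":-1},{"xyz":[-0.005,-0.009,0.72],"rot":[0,0,0],"fingers":-1}]'
python3 -m handwheel '[{"xyz":[0,0,0.03],"rot":[0,0,0],"fingers":-1},{"xyz":[0,0,0.05],"rot":[0,0,0],"fingers":-1},{"xyz":[0,0,0.06],"rot":[0,0,0],"fingers":-1},{"xyz":[0,0,0.066],"rot":[0,0,0],"fingers":-1},{"xyz":[0,0,0.066],"rot":[0,0,0],"fingers":-1},{"xyz":[0,0,0.066],"rot":[0,0,0],"fingers":-1}]'
```

```text
clock: 2.2
tcp_pos: [0.5334, 0.2041, 0.0474]
tool_rot: [-0.479, -3.096, 0.005]
contact_force: [-1.1, 0.5, 0.2]
width: 0.001
finger_force: 0.0
clock: 2.8
tcp_pos: [0.5399, 0.2034, 0.0357]
tool_rot: [0.485, 3.102, 0.002]
contact_force: [0.1, 1.5, 3.4]
width: 0.001
finger_force: 1.5
```

```bash
python3 -m handwheel '[{"xyz":[0,0,0.006],"rot":[0,0,0],"fingers":-1},{"xyz":[0,0,0.012],"rot":[0,0,0],"fingers":-1},{"xyz":[0,0,0.012],"rot":[0,0,0],"fingers":-1},{"xyz":[0,0,0.012],"rot":[0,0,0],"fingers":-1}]'
```

```text
clock: 3.2
tcp_pos: [0.5399, 0.2034, 0.0337]
tool_rot: [0.485, 3.102, 0.001]
contact_force: [-2.9, 0.8, 19.0]
width: 0.001
finger_force: 9.5
```

The force rose to 19 N, so the key is bottomed. Next: lift clear and go over the lid.

```bash
python3 -m handwheel '[{"xyz":[0,0,-0.1],"rot":[0,0,0],"fingers":-1},{"xyz":[0,0,-0.3],"rot":[0,0,0],"fingers":-1},{"xyz":[0,0,-0.5],"rot":[0,0,0],"fingers":-1},{"xyz":[0,0,-0.7],"rot":[0,0,0],"fingers":-1},{"xyz":[0,0,-0.9],"rot":[0,0,0],"fingers":-1},{"xyz":[0,0,-1],"rot":[0,0,0],"fingers":-1},{"xyz":[0,0,-1],"rot":[0,0,0],"fingers":-1},{"xyz":[0,0,-1],"rot":[0,0,0],"fingers":-1}]'
python3 go.py .61,-.171,.32; python3 - <<'E'
from m import *
T=snap('top')
for c,a,w in blobs(T,(198,190,228,215)): print(c,a,plane(T,[c],.04))
E
```

```text
clock: 4.0
tcp_pos: [0.5384, 0.2027, 0.2815]
tool_rot: [-0.485, -3.104, 0.001]
contact_force: [0.0, -1.2, -0.4]
width: -0.002
finger_force: 0.0
tcp [0.5384 0.2027 0.2815] clk 4.0 F [ 0.  -1.2 -0.4] w -0.0
.61,-.171,.32 units [-0.729 -1.336 -0.153]
[212.36144578 203.55421687] 83 [[0.5360489  0.20566796 0.04      ]]
```

The frother hasn't moved.

```bash
python3 -m handwheel '[{"xyz":[-0.36,-0.67,-0.15],"rot":[0,0,0],"fingers":-1},{"xyz":[-0.36,-0.67,-0.15],"rot":[0,0,0],"fingers":-1},{"xyz":[-0.36,-0.67,-0.15],"rot":[0,0,0],"fingers":-1},{"xyz":[-0.36,-0.67,-0.15],"rot":[0,0,0],"fingers":-1},{"xyz":[-0.36,-0.67,-0.15],"rot":[0,0,0],"fingers":-1}]'
python3 -m handwheel '[{"xyz":[-0.37,-0.67,0],"rot":[0,0,0],"fingers":-1},{"xyz":[-0.37,-0.67,0],"rot":[0,0,0],"fingers":-1},{"xyz":[-0.37,-0.67,0],"rot":[0,0,0],"fingers":-1},{"xyz":[-0.37,-0.67,0],"rot":[0,0,0],"fingers":-1},{"xyz":[-0.37,-0.67,0],"rot":[0,0,0],"fingers":-1},{"xyz":[-0.37,-0.67,0],"rot":[0,0,0],"fingers":-1}]'
python3 go.py .61,-.171,.26 .61,-.171,.218
```

```text
clock: 4.55
tcp_pos: [0.574, 0.0109, 0.3179]
tool_rot: [-0.493, -3.101, 0.004]
contact_force: [0.6, 0.0, -0.3]
width: -0.003
finger_force: 0.0
clock: 5.15
tcp_pos: [0.6095, -0.1713, 0.3167]
tool_rot: [-0.487, -3.099, -0.003]
contact_force: [-0.8, 0.3, 0.0]
width: 0.0
finger_force: 0.0
tcp [ 0.6095 -0.1713  0.3167] clk 5.15 F [-0.8  0.3  0. ] w 0.0
.61,-.171,.26 units [-0.003  0.002  0.227]
.61,-.171,.218 units [-0.003  0.002  0.395]
```

```bash
python3 -m handwheel '[{"xyz":[0,0,0.1],"rot":[0,0,0],"fingers":-1},{"xyz":[0,0,0.17],"rot":[0,0,0],"fingers":-1},{"xyz":[0,0,0.21],"rot":[0,0,0],"fingers":-1},{"xyz":[0,0,0.25],"rot":[0,0,0],"fingers":-1},{"xyz":[0,0,0.28],"rot":[0,0,0],"fingers":-1},{"xyz":[0,0,0.31],"rot":[0,0,0],"fingers":-1}]'
python3 -m handwheel '[{"xyz":[0,0,0.03],"rot":[0,0,0],"fingers":-1},{"xyz":[0,0,0.055],"rot":[0,0,0],"fingers":-1},{"xyz":[0,0,0.075],"rot":[0,0,0],"fingers":-1},{"xyz":[0,0,0.085],"rot":[0,0,0],"fingers":-1},{"xyz":[0,0,0.09],"rot":[0,0,0],"fingers":-1},{"xyz":[0,0,0.09],"rot":[0,0,0],"fingers":-1},{"xyz":[0,0,0.09],"rot":[0,0,0],"fingers":-1}]'
```

```text
clock: 5.75
tcp_pos: [0.6109, -0.1712, 0.2419]
tool_rot: [0.484, 3.103, -0.001]
contact_force: [0.6, -0.4, 1.9]
width: -0.0
finger_force: 0.9
clock: 6.45
tcp_pos: [0.6108, -0.1715, 0.2194]
tool_rot: [0.485, 3.103, 0.0]
contact_force: [0.8, 0.6, -0.5]
width: -0.0
finger_force: 0.0
```

```bash
python3 -m handwheel '[{"xyz":[0,0,0.008],"rot":[0,0,0],"fingers":-1},{"xyz":[0,0,0.016],"rot":[0,0,0],"fingers":-1},{"xyz":[0,0,0.016],"rot":[0,0,0],"fingers":-1},{"xyz":[0,0,0.016],"rot":[0,0,0],"fingers":-1}]'
```

```text
clock: 6.85
tcp_pos: [0.6109, -0.1717, 0.2179]
tool_rot: [0.484, 3.102, -0.001]
contact_force: [-4.9, 1.9, 14.2]
width: -0.002
finger_force: 7.2
```

The lid is hard against its stop: 14 N at z = 0.218. Next: lift and go over the large key, then check by camera.

```bash
python3 -m handwheel '[{"xyz":[0,0,-0.1],"rot":[0,0,0],"fingers":-1},{"xyz":[0,0,-0.2],"rot":[0,0,0],"fingers":-1},{"xyz":[0,0,-0.2],"rot":[0,0,0],"fingers":-1}]'
python3 go.py .481,-.174,.265; python3 - <<'E'
from m import *
T=snap('top');S=snap('side')
for c,a,w in blobs(T,(345,200,402,232)): print(c,a,plane(T,[c],.227))
for c,a,w in blobs(S,(270,238,310,272)): print(c,a,plane(S,[c],.227))
cv2.imwrite('pics/s1.png',cv2.resize(S['pixels'][180:330,220:420],(800,600)))
E
```

```text
clock: 7.15
tcp_pos: [0.6129, -0.1724, 0.2692]
tool_rot: [0.484, 3.097, -0.002]
contact_force: [1.0, -0.9, -0.7]
width: -0.001
finger_force: 0.0
tcp [ 0.6129 -0.1724  0.2692] clk 7.15 F [ 1.  -0.9 -0.7] w -0.0
.481,-.174,.265 units [ 0.5   -0.167  0.013]
[285.79012346 248.91358025] 81 [[ 0.48209889 -0.17582937  0.227     ]]
[298.68965517 262.44827586] 29 [[ 0.49663675 -0.2339389   0.227     ]]
```

View pics/s1.png

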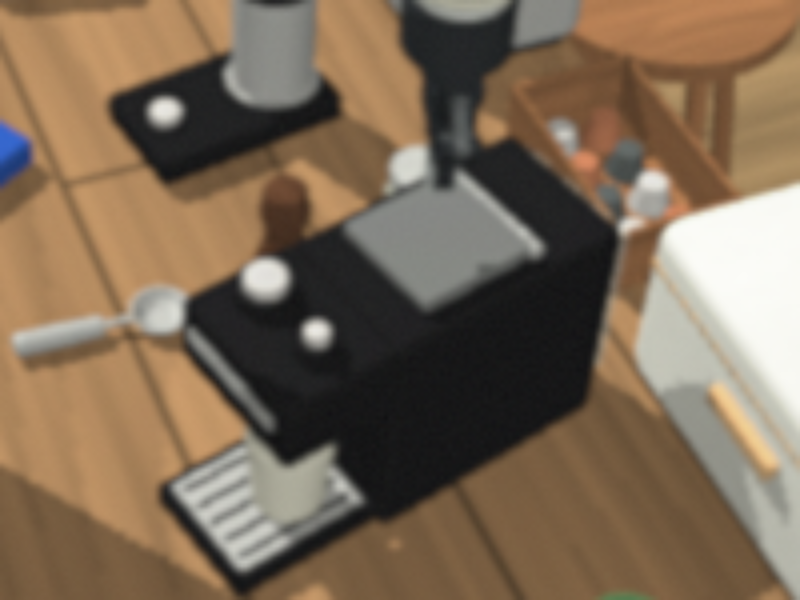

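The lid (440,240) lies flat. The large key at (266,280) and the small key at (316,333) are both up, and the tip is above the lid.

```bash
python3 -m handwheel '[{"xyz":[0.5,-0.165,0],"rot":[0,0,0],"fingers":-1},{"xyz":[0.5,-0.165,0],"rot":[0,0,0],"fingers":-1},{"xyz":[0.5,-0.165,0],"rot":[0,0,0],"fingers":-1},{"xyz":[0.5,-0.165,0],"rot":[0,0,0],"fingers":-1},{"xyz":[0.5,-0.165,0],"rot":[0,0,0],"fingers":-1}]'
python3 go.py .481,-.174,.235 .481,-.174,.219
```

```text
clock: 7.75
tcp_pos: [0.4783, -0.1726, 0.2646]
tool_rot: [-0.486, -3.103, -0.001]
contact_force: [0.3, 0.5, -0.0]
width: -0.005
finger_force: 0.0
tcp [ 0.4783 -0.1726  0.2646] clk 7.75 F [ 0.3  0.5 -0. ] w -0.01
.481,-.174,.235 units [-0.012 -0.002  0.118]
.481,-.174,.219 units [-0.012 -0.002  0.182]
```

```bash
python3 -m handwheel '[{"xyz":[-0.01,0,0.08],"rot":[0,0,0],"fingers":-1},{"xyz":[-0.01,0,0.13],"rot":[0,0,0],"fingers":-1},{"xyz":[-0.01,0,0.15],"rot":[0,0,0],"fingers":-1},{"xyz":[-0.01,0,0.165],"rot":[0,0,0],"fingers":-1},{"xyz":[-0.01,0,0.18],"rot":[0,0,0],"fingers":-1},{"xyz":[-0.01,0,0.18],"rot":[0,0,0],"fingers":-1},{"xyz":[-0.01,0,0.18],"rot":[0,0,0],"fingers":-1}]'
```

```text
clock: 8.45
tcp_pos: [0.4814, -0.1732, 0.221]
tool_rot: [0.484, 3.104, 0.0]
contact_force: [-1.8, 3.5, 5.1]
width: -0.0
finger_force: 2.6
```

```bash
python3 -m handwheel '[{"xyz":[0,0,0.008],"rot":[0,0,0],"fingers":-1},{"xyz":[0,0,0.008],"rot":[0,0,0],"fingers":-1},{"xyz":[0,0,0.008],"rot":[0,0,0],"fingers":-1}]'
python3 -m handwheel '[{"xyz":[0,0,-0.1],"rot":[0,0,0],"fingers":-1},{"xyz":[0,0,-0.3],"rot":[0,0,0],"fingers":-1},{"xyz":[0,0,-0.5],"rot":[0,0,0],"fingers":-1},{"xyz":[0,0,-0.5],"rot":[0,0,0],"fingers":-1},{"xyz":[0,0,-0.5],"rot":[0,0,0],"fingers":-1},{"xyz":[0,0,-0.5],"rot":[0,0,0],"fingers":-1}]'
python3 - <<'E'
from m import *
S=snap('side')
cv2.imwrite('pics/s2.png',S['pixels'])
E
```

```text
clock: 8.75
tcp_pos: [0.4815, -0.1733, 0.2207]
tool_rot: [0.484, 3.103, -0.0]
contact_force: [-6.8, 3.5, 19.0]
width: 0.004
finger_force: 9.4
clock: 9.35
tcp_pos: [0.4808, -0.1732, 0.3423]
tool_rot: [-0.484, -3.103, -0.0]
contact_force: [0.5, 0.2, 0.7]
width: 0.002
finger_force: 0.0
```

View pics/s2.png

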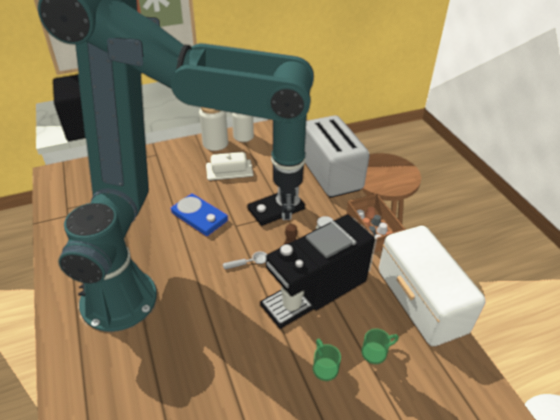

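The large key bottomed at 19 N. The picture shows the lid shut at (330,240), the keys up at (286,250) and (299,264), everything in place, and the arm clear.

```bash
python3 -c "
from cell import env
print(env.finish_job())"
```

```text
the job is handed in; nothing more can be done
None
```

The job is handed in at about 9.4 s on the robot's clock: frother key pressed, lid shut, then the large key pressed; both pressed keys hit their stops and, in the last picture, the machine's keys were up and nothing had been knocked over or visibly moved (no verdict was returned).

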